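# Air a printed tunnel portal and hold the extractor gate open

## Task

Hang the model tunnel portal by its hook on the horizontal airing rail, near the end of the rail that is farther from the pointer on the grille, then slide it along the rail, without lifting it off, until it hangs centred at that pointer, and let go of it. Then pull the upright grip of the spring-return extractor gate out until it is level with the small pointer plate beside its track, and finish while still holding it there, since it springs shut when let go. Leave the wagon, the house and the bottle alone, and do not drop or tip the portal.

Things in the scene. Friction and masses are not known exactly. Their poses are not given: they have to be found in the camera images.
- portal: Loose grey plastic tunnel portal (arch) with a bent flat-steel hook on top, 170 to 340 g. Origin: centre of its underside. Arch 96 wide (y), 85 high, 16 thick (x); two feet 44 deep (x), 20 wide. Starts standing upright on the table on the robot's side of the rail, its x within 0.3 rad of world +x, pointing away from the robot. Sizes in mm, here and below, in its frame.
- portal_seat (a point): Where the rail's axis lies in the seated hook: x 0, y 0, z 154.6 of the portal, same axes. The 20 wide, 5 thick strip rises from the arch, steps to x -18 (step top z 105), goes up to z 150 and forms an inverted 90 degree V (outer apex x 0, z 171).
- portal_lip (a point): Lower end of the V's free lip, x 17, z 149 to 151 of the portal. The hook's mouth opens to portal +x, between the step (z 105) and this lip: with the lip raised above the rail, move the portal in its +x until the V is over the rail, then lower it.
- portal_tab (a point): Centre of the graspable part of the flat upright grip tab above the V, at z 200 of the portal: 8 thick (x), 22 wide (y), free from z 171 to its top at z 220. Can be gripped from above across either width.
- rail_mid (a point): Middle of the axis of the fixed, level steel rail, 14 mm thick, along this frame's y (within 0.15 rad of world y), 225 mm above the table; x points away from the robot. Posts 14 thick (y), 237 high at y +-205 carry it: the portal's centre fits within y +-145. A white box 130 deep, 440 wide, 45 high lies centred below; a seated portal hangs 25 mm above it.
- grille: Fixed dark grille plate, 100 by 100, 4 thick, on the box; its place along the rail varies within 80 mm of rail_mid. Origin: on the box's top right below the rail's axis, at the grille's middle; y along the rail. A metal pointer plate 12 wide (y), 4 thick stands at x +54, y 0, its tip 38 mm above the box. The portal's centre must hang at y = 0 of this frame.
- gate (a joint): Travel of the spring-return extractor gate, m: 0 = shut, grows as it is pulled out along the -x of gate_box, to a stop at 0.085. The spring pulls it shut with about 2.3 N when shut plus 75 N/m of travel (about 7 N at 0.06).
- gate_grip (a point): Point on the axis of the gate's upright black grip, 85 mm above the table. The grip is a post 18 (x) by 22 (y) mm standing on the sliding steel plate (upper face 33 mm above the table) with its top 100 mm above the table. When shut its axis is 35 mm in front of the gate housing's face.
- gate_box: Fixed grey gate housing, 100 (x) by 110 (y) by 60 high, origin at the centre of its underside on the table; x points away from the robot (within 0.25 rad), the gate pulls out along -x. In front of it (x -50 to -160) lies a sole plate with two guide strips at y +-34.5 mm, 34 mm high.
- gate_mark: Fixed upright pointer plate, 3 thick (x), 10 wide (y), tip 35 mm above its origin; stands on the sole plate beside the track, at y -50 mm of gate_box. Origin: centre of its foot, 6 mm above the table; axes as gate_box. The grip's centre must come level with it along x; that takes 35 to 65 mm of travel, differing each start.
- wagon: Bystander: red goods wagon model 115 x 30 x 45 mm, standing on the table between the work places; origin under its centre.
- house: Bystander: brown model station house 90 x 94 x 115 mm with a dark gable roof, to the right of the gate housing; origin under its centre.
- bottle: Bystander: white glue bottle, 44 mm diameter, 110 mm high, to the left; origin under its centre.
Not all that is in view belongs to the job. Leave any red look-alike of the portal alone.

How it is judged:
By the outcome, as a careful person would: the job done as asked, in the order asked, and still so for the second after the job is handed in, while the arm keeps its last pose, push and grip.
It also fails if it takes over 61 s, if anything falls off the work surface, if the arm or the gripper's body presses on something with over 40 N, if the wrist force passes 120 N, or if a joint passes its speed limit or range.

## Robot

A 7-joint arm with a two-finger parallel gripper is mounted at the origin on the work surface. World frame = base frame: x ahead of the robot, y to its left, z up, the work surface at z = 0. Lengths are in m, angles in rad, forces in N, time in s.
With the tool pointing down it reaches from about 0.4 to 0.85 m from the base axis. Payload 10.4 kg.
Tool frame: the origin (TCP) lies on the centre line of the jaws, within the pads' length; the fingertips stand 11 mm ahead of it and the grasp point (between the pads) lies 8 mm behind it; z points along the fingers, y is the line along which they close (so a half turn about z gives the same grasp; the last joint's range is limited). The gripper opens to 87 mm and grips with 3 to 60 N. Pads are 19 mm wide; open, the fingers measure 117 mm over their backs; the gripper's body (75 mm by 190 mm) begins 51 mm behind the grasp point.
Start: joints at [1.238, 0.332, -0.065, 1.46, 0.022, 1.35, -0.088], TCP at [0.191, -0.595, 0.234] pointing down, gripper open.
Joint ranges: [-2.6, 2.6], [-0.5, 2.12], [-1.47, 1.34], [0.16, 2.42], [-1.27, 4.41], [0.06, 2.06], [-2.6, 2.6]. Speed limits (rad/s): [2.22, 2.22, 2.79, 2.79, 3.14, 3.14, 3.14].

## Interface

Orientations are given as a unit quaternion [x, y, z, w].
In Python, from bench import r gives the robot as it stands.
- The arm moves only by the shell command python3 -m pendant 'ROWS' [OPENING] [FORCE]. ROWS is JSON, a list of rows, each a list of 4 numbers: the shift along the tool's x, y, z in m, then the turn about the tool's z in rad. A call has 1 to 8 rows; each row shifts and turns the commanded pose from where the row before left it, along the tool's axes as they then stand; what a row does not reach is not made up. A row lasts 1/12 s, in which the tool goes at most 41.7 mm and 7.16 degrees, less where a joint would pass 70% of its speed; a pose out of reach is approached as far as the arm can. A call with a gripper value outside its range is refused whole. OPENING is the opening, from 0 (shut) to 1 (fully open), set as the call begins (- or left out, the last holds). The fingers move at their own pace and stop on an object; FORCE is the grip in N (left out, the last holds). Time passes only in rows, so rows that do not move let the fingers close. It gives the time, the measured TCP pose, the force, the opening and the grip force at its end, in the units of the state.
- r.read_state(): the state, without advancing time (a new reading comes with each control period).
- r.camera(name): name is "side" or "top"; returns a dict with "img" (480x640x3 uint8, red, green, blue), "camera_matrix" (3x3 intrinsics, pixels), "dist_coeffs" ([k1, k2, p1, p2, k3] as OpenCV has them; the pictures are not rectified), "xyz" and "attitude" of the camera in the world. Camera axes: x right, y down, z forward; pixel columns grow to the right and rows downward; lengths in m; the calibration is good to about 2 mm. A picture is of the moment at which its call begins. There is no depth.
- r.close_job(): hands the job in; it is judged then, once.
Trained networks look in the newest picture that a camera, given by its name, has taken for a name from the list of things; names that differ only in an ending like _2 or _b are one class to them, and where a whole thing is asked for, a point or a joint stands for the part that bears it (a point fixed in the world has none). Each returns a list of dicts, best first, with "score" (0 to 1); they miss things now and then, are a little off and sometimes report something else, mostly with a low value. They report only what shows in the picture. A call takes as long as a camera call. They do not tell look-alikes from the thing itself.
- r.outline_of(thing, camera): "mask" (480x640 bool, what is visible of it) and "bbox" ([centre column, centre row, width, height] in pixels, round what is visible of it).
The state is a dict: "time": time; "joint_positions": joint angles; "joint_vel": joint speeds; "joint_torque": joint torques, N m; "ee_pos": TCP position; "eef_rot": TCP orientation; "ft_force": force on the tool from outside, world axes, zero at the start; "torque": the same for the moment, N m; "width": finger opening in m; "grip_force": force on a finger pad.
Only numpy, scipy, OpenCV 4.12 (cv2) and the standard library are available. Lean on these libraries where they do the work, as an engineer would, in place of code of your own. Each camera call takes 0.05 s, during which the arm holds its last target. There are 200 camera calls.

## Working session

There is one attempt and no reset: what is moved stays moved. The work goes in short steps, Python scripts to look and compute and a shell command to move; the robot and the scene stay as the last step left them, time stands still between calls to the robot, and variables do not carry over. Pictures are saved under pics/ and viewed, at most 10 in all, crops included, and the job is handed in when it is done.

```bash
ls; mkdir -p pics; python3 - <<'E'
from bench import r
import cv2,numpy as np
s=r.read_state();print(s['time'],s['ee_pos'],s['eef_rot'],s['width'])
for c in('top','side'):
    d=r.camera(c);cv2.imwrite(f'pics/{c}0.png',d['img'][:,:,::-1]);print(c,d['camera_matrix'],d['dist_coeffs'],d['xyz'],d['attitude'])
    for t in['portal','portal_tab','rail_mid','grille','gate','gate_grip','gate_box','gate_mark','wagon','house','bottle']:
        try:print(t,[(round(o['score'],2),np.round(o['bbox']).tolist()) for o in r.outline_of(t,c)][:3])
        except Exception as e:print(t,e)
E
```

```text
pics
0.0 [ 0.19042203 -0.59488688  0.23273218] [ 9.88025572e-01  1.54288500e-01 -1.54143960e-04 -7.10490890e-04] 0.08717309293932325
top [[434.26475935   0.         321.34945588]
 [  0.         434.26475935 240.24703237]
 [  0.           0.           1.        ]] [-0.10516971  0.          0.          0.          0.        ] [ 4.00061296e-01 -3.13047567e-04  1.13731126e+00] [ 0.71264941 -0.69867734  0.04824799 -0.04065625]
portal [(0.97, [305.0, 309.0, 32.0, 40.0]), (0.75, [230.0, 276.0, 46.0, 22.0])]
portal_tab [(0.82, [234.0, 277.0, 44.0, 20.0]), (0.68, [302.0, 309.0, 28.0, 37.0])]
rail_mid [(0.94, [250.0, 201.0, 199.0, 68.0])]
grille [(0.6, [237.0, 197.0, 42.0, 49.0]), (0.58, [493.0, 216.0, 48.0, 43.0])]
gate [(0.85, [427.0, 266.0, 23.0, 24.0])]
gate_grip [(0.9, [427.0, 267.0, 19.0, 21.0])]
gate_box [(0.89, [428.0, 241.0, 46.0, 113.0])]
gate_mark [(0.33, [155.0, 288.0, 29.0, 19.0])]
wagon [(0.79, [353.0, 279.0, 15.0, 47.0])]
house [(0.97, [496.0, 216.0, 47.0, 39.0])]
bottle [(0.79, [154.0, 290.0, 26.0, 19.0])]
side [[478.69373051   0.         313.40817341]
 [  0.         478.69373051 243.25662681]
 [  0.           0.           1.        ]] [-0.10120949  0.          0.          0.          0.        ] [0.01344728 0.73244861 0.73669841] [-0.26470594  0.83969871 -0.45593328  0.13023704]
portal [(0.67, [354.0, 296.0, 40.0, 99.0])]
portal_tab [(0.84, [273.0, 330.0, 40.0, 106.0]), (0.83, [354.0, 295.0, 37.0, 101.0])]
rail_mid [(0.96, [215.0, 282.0, 186.0, 194.0])]
grille [(0.71, [203.0, 309.0, 60.0, 44.0])]
gate [(0.77, [374.0, 233.0, 29.0, 34.0])]
gate_grip [(0.7, [378.0, 230.0, 22.0, 30.0]), (0.34, [203.0, 308.0, 64.0, 49.0])]
gate_box [(0.62, [359.0, 237.0, 103.0, 56.0])]
gate_mark []
wagon [(0.89, [354.0, 281.0, 46.0, 27.0])]
house [(0.65, [363.0, 194.0, 41.0, 42.0])]
bottle [(0.65, [217.0, 425.0, 32.0, 56.0])]
```

View pics/top0.png

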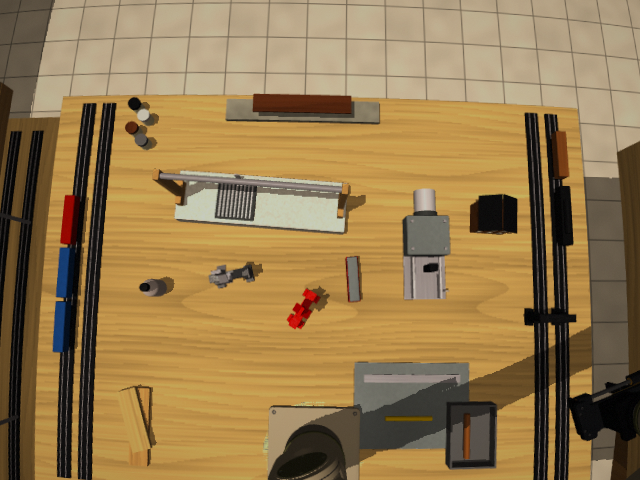

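View pics/side0.png

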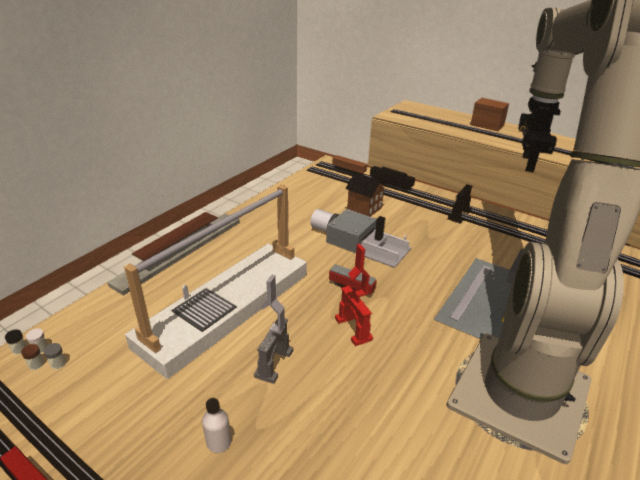

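The top view shows the grey portal at (233,275), the red look-alike at (303,309), and the rail between posts at about (170,180) and (345,190). The grille is near (235,201), towards the left (+y) end, so the far end is the right one (−y). The gate grip is at (430,268). I'll zoom in next.

```bash
python3 - <<'E'
import cv2
t=cv2.imread('pics/top0.png');s=cv2.imread('pics/side0.png')
def z(i,x,y,w,h,k,n):cv2.imwrite(f'pics/{n}.png',cv2.resize(i[y:y+h,x:x+w],None,fx=k,fy=k,interpolation=cv2.INTER_CUBIC))
z(t,150,160,200,135,4,'zt_rail');z(s,120,180,200,150*1+50,3,'zs_rail')
a=cv2.resize(t[200:305,395:465],None,fx=5.5,fy=5.5,interpolation=cv2.INTER_CUBIC)
b=cv2.resize(s[200:275,330:415],None,fx=4.8,fy=4.8,interpolation=cv2.INTER_CUBIC)
import numpy as np
m=np.zeros((580,800,3),'u1');m[:a.shape[0],:a.shape[1]]=a;m[:b.shape[0],390:390+b.shape[1]]=b;print(a.shape,b.shape)
cv2.imwrite('pics/z_gate.png',m)
E
```

```text
(578, 385, 3) (360, 408, 3)
```

View pics/zt_rail.png

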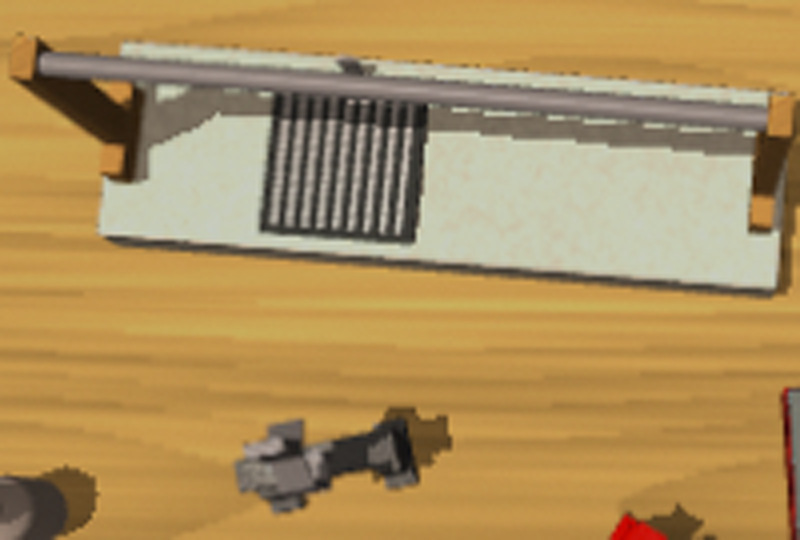

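View pics/z_gate.png

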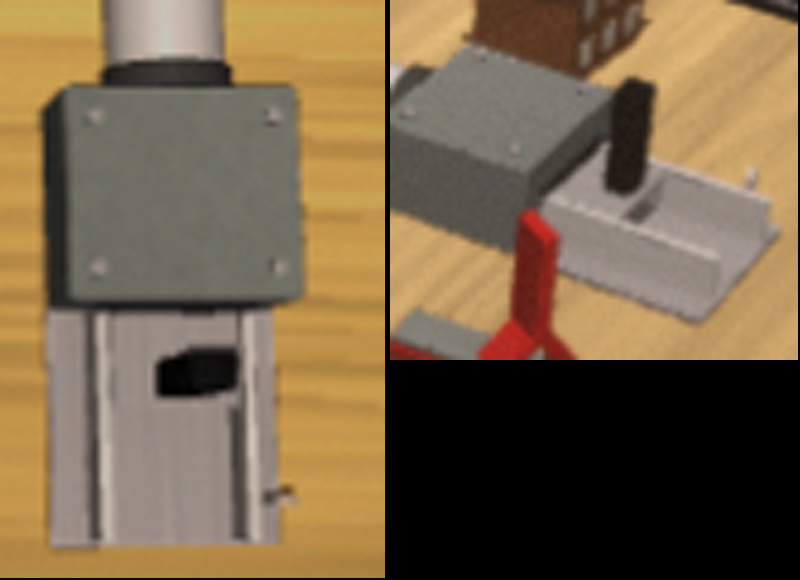

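View pics/zs_rail.png

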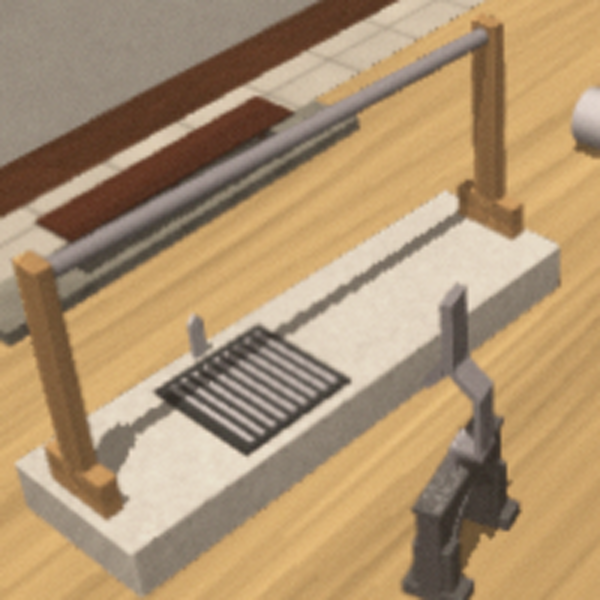

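The zoomed crops give these pixels (in the zoom of each crop):
- **Rail:** it runs from (38,63) to (768,115) in the top crop.
- **Grille pointer:** it is at (350,65).
- **Housing:** its corners are at (68,87), (298,86), (302,300) and (70,302).
- **Gate mark:** it is at (288,493).
- **Portal:** the tab top is at (456,290) in the side crop.

I'll fit poses from these.

```bash
cat > h.py <<'E'
import cv2,numpy as np
from bench import r
from scipy.optimize import least_squares,minimize
from scipy.spatial.transform import Rotation as R
def cam(c):return r.camera(c)
def proj(d,P):
    Rc=R.from_quat(d['attitude']).as_matrix();P=np.atleast_2d(P)
    rv=cv2.Rodrigues(Rc.T)[0];t=-Rc.T@d['xyz']
    return cv2.projectPoints(P.astype(float),rv,t,d['camera_matrix'],np.array(d['dist_coeffs']))[0][:,0]
def place(q,P):
    c,s=np.cos(q[2]),np.sin(q[2]);P=np.atleast_2d(P)
    return np.c_[q[0]+c*P[:,0]-s*P[:,1],q[1]+s*P[:,0]+c*P[:,1],P[:,2]]
def B(x0,x1,y0,y1,z0,z1):return np.array([[x,y,z] for x in(x0,x1) for y in(y0,y1) for z in(z0,z1)])/1000
PORTAL=[B(-8,8,-48,48,60,85),B(-8,8,-48,-28,0,85),B(-8,8,28,48,0,85),B(-22,22,-48,-28,0,12),B(-22,22,28,48,0,12),
 B(-2.5,2.5,-10,10,85,105),B(-20,2,-10,10,100,105),B(-20,-16,-10,10,100,150),
 np.array([[x,y,z] for x,z in((-20,150),(-16,148),(0,171),(0,164)) for y in(-10,10)])/1000,
 np.array([[x,y,z] for x,z in((18,152),(15,149),(0,171),(0,164)) for y in(-10,10)])/1000,B(-4,4,-11,11,168,220)]
def mask(d,q,z=0):
    m=np.zeros((480,640),np.uint8)
    for b in PORTAL:
        p=place(q,b)+[0,0,z];cv2.fillConvexPoly(m,np.round(cv2.convexHull((proj(d,p)).astype(np.float32))*16).astype(np.int32),1,shift=4)
    return m>0
E
python3 - <<'E'
from h import *
d={c:cam(c) for c in('top','side')}
U=lambda x,y,ox,oy,k:((x+.5)/k-.5+ox,(y+.5)/k-.5+oy)
tr=lambda x,y:U(x,y,150,160,4);sr=lambda x,y:U(x,y,120,180,3)
tg=lambda x,y:U(x,y,395,200,5.5);sg=lambda x,y:U(x-390,y,330,200,4.8)
def fit(obs,q0,fn):
    f=lambda q:np.concatenate([proj(d[c],fn(q,P))[0]-uv for c,uv,P in obs])
    o=least_squares(f,q0,loss='soft_l1');print(np.round(o.x,4),np.round(f(o.x).reshape(-1,2),1).tolist());return o.x
rail=fit([('top',tr(38,63),(0,.198,.225)),('top',tr(768,115),(0,-.198,.225)),('side',sr(52,264),(0,.198,.225)),('side',sr(483,42),(0,-.198,.225)),
 ('side',sr(133,555),(-.065,.22,.045)),('side',sr(558,250),(-.065,-.22,.045))],[.6,.15,0],place)
ob=[('side',sr(195,317),(.054,0,.083)),('top',tr(350,62),(.054,0,.083))]+[('side',sr(*p),P) for p,P in(((160,393),(.05,.05,.049)),((262,326),(.05,-.05,.049)),((350,380),(-.05,-.05,.049)),((247,453),(-.05,.05,.049)))]+[('top',tr(263,232),(-.05,.05,.049)),('top',tr(412,242),(-.05,-.05,.049))]
g=fit(ob,[0.05],lambda q,P:place(rail,np.array(P)+[0,q[0],0]))
gate=fit([('top',tg(*p),P) for p,P in(((68,88),(.05,.055,.06)),((298,87),(.05,-.055,.06)),((302,300),(-.05,-.055,.06)),((70,302),(-.05,.055,.06)))]+
 [('side',sg(*p),P) for p,P in(((475,45),(.05,-.055,.06)),((610,93),(-.05,-.055,.06)),((522,170),(-.05,.055,.06)))],[.6,-.25,0],place)
for P in((-.085,0,.1),(-.085,0,.033)):print('grip',proj(d['top'],place(gate,P)),'obs',tg(215,372),proj(d['side'],place(gate,P)),'obs',sg(634,82),sg(628,185))
fit([('side',sg(752,170),(0,0,.041)),('side',sg(750,190),(0,0,.02)),('top',tg(290,493),(0,0,.041))],[-.13,-.05],lambda q,P:place(gate,np.array(P)+[q[0],q[1],0]))
M={}
for c,px in(('top',(233,277)),('side',(273,330))):
    for t in('portal_tab','portal'):
        for o in r.outline_of(t,c):
            if np.hypot(*(np.array(o['bbox'][:2])-px))<15:M[c]=o['mask']
print(M.keys())
def cost(q):
    k=0
    for c in M:
        m=mask(d[c],q);k-=(m&M[c]).sum()/(m|M[c]).sum()
    return k
# coarse init from tab
best=min((minimize(cost,[x,y,w],method='Nelder-Mead',options=dict(initial_simplex=[[x,y,w],[x+.01,y,w],[x,y+.01,w],[x,y,w+.1]])) for x in(.32,.36) for y in(.14,.18) for w in(-.2,.05,.25)),key=lambda o:o.fun)
print(best.x,best.fun)
for c in M:
    i=d[c]['img'][:,:,::-1].copy();m=mask(d[c],best.x).astype('u1')
    cv2.drawContours(i,cv2.findContours(m,0,1)[0],-1,(0,255,0),1);u,v=((233,277),(273,330))[c=='side']
    cv2.imwrite(f'pics/f{c}.png',cv2.resize(i[v-60:v+60,u-50:u+50],None,fx=4,fy=4))
cv2.imwrite('pics/fit.png',np.hstack([cv2.imread('pics/ftop.png'),cv2.imread('pics/fside.png')]))
np.save('fit.npy',np.r_[rail,g,gate,best.x])
E
```

```text
[ 0.6385  0.1476 -0.0562] [[1.4, 0.8], [-0.2, 0.8], [-1.8, 2.3], [-0.8, -2.3], [-0.2, -0.5], [0.9, -2.4]]
[0.0613] [[0.2, -1.3], [-0.8, -0.9], [-2.8, -2.5], [-2.1, -2.4], [-0.6, -2.2], [-0.8, -2.0], [-0.2, -1.7], [1.4, -1.3]]
[ 0.5562 -0.2801  0.0059] [[-0.7, -0.8], [0.1, 0.2], [0.3, 0.5], [-0.5, -0.4], [-0.9, -1.0], [1.6, -0.6], [0.7, 0.3]]
grip [[432.83897244 267.23386365]] obs (433.6818181818182, 267.22727272727275) [[380.55837749 217.75808783]] obs (380.4375, 216.6875) (379.1875, 238.14583333333334)
grip [[425.91839521 268.90708603]] obs (433.6818181818182, 267.22727272727275) [[378.13064824 238.9630368 ]] obs (380.4375, 216.6875) (379.1875, 238.14583333333334)
[-0.1388 -0.0538] [[-0.2, -0.8], [-0.8, 1.4], [0.4, 0.8]]
dict_keys(['top', 'side'])
[ 0.41956988  0.22337017 -1.44686269] -0.7047270612217462
```

View pics/fit.png

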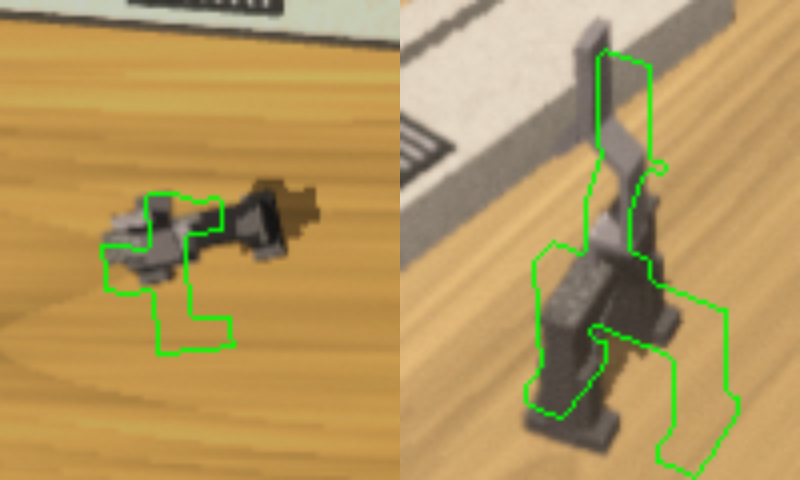

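The overlay shows the portal fit stuck in a wrong minimum, with the outline turned about 90° away from the portal. I'll refit from a better start and keep the yaw bounded.

```bash
python3 - <<'E'
from h import *
d={c:cam(c) for c in('top','side')}
M={}
for c,px in(('top',(233,277)),('side',(273,330))):
    for t in('portal_tab','portal'):
        for o in r.outline_of(t,c):
            if np.hypot(*(np.array(o['bbox'][:2])-px))<15:M[c]=o['mask']
def cost(q):
    k=10*max(0,abs(q[2])-.32)
    for c in M:
        m=mask(d[c],q);k-=(m&M[c]).sum()/(m|M[c]).sum()
    return k
best=min((minimize(cost,[x,y,w],method='Nelder-Mead',options=dict(initial_simplex=[[x,y,w],[x+.01,y,w],[x,y+.01,w],[x,y,w+.1]])) for x in(.44,.47) for y in(.15,.18,.21) for w in(-.2,.05,.25)),key=lambda o:o.fun)
print(best.x,best.fun)
for c in M:
    i=d[c]['img'][:,:,::-1].copy();m=mask(d[c],best.x).astype('u1')
    cv2.drawContours(i,cv2.findContours(m,0,1)[0],-1,(0,255,0),1);u,v=((233,277),(273,330))[c=='side']
    cv2.imwrite(f'pics/f{c}.png',cv2.resize(i[v-60:v+60,u-50:u+50],None,fx=4,fy=4))
cv2.imwrite('pics/fit2.png',np.hstack([cv2.imread('pics/ftop.png'),cv2.imread('pics/fside.png')]))
f=np.load('fit.npy');f[7:10]=best.x;np.save('fit.npy',f)
s=r.read_state();print(s['time'],'tab',place(best.x,(0,0,.2)),'tool yaw',R.from_quat(s['eef_rot']).as_matrix().round(3).tolist(), 'q',s['joint_positions'])
E
```

```text
[0.44400768 0.21353077 0.20352138] -1.6765164170196796
1.8 tab [[0.44400768 0.21353077 0.2       ]] tool yaw [[0.952, 0.305, 0.0], [0.305, -0.952, -0.0], [0.0, 0.0, -1.0]] q [ 1.23835096  0.33220056 -0.06468646  1.46009032  0.02154057  1.34991727
 -0.08850524]
```

View pics/fit2.png

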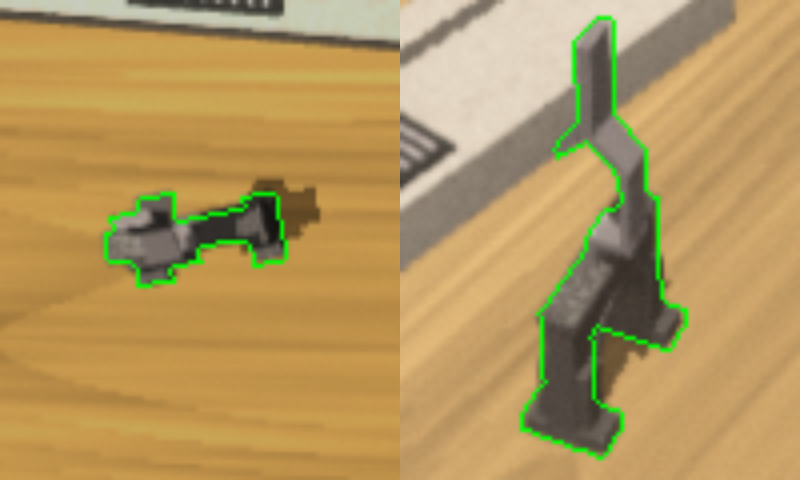

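The refit outlines match the portal closely in both views: it is at (0.444, 0.214) with yaw 0.20. Next is a helper that works out rows from the current pose.

```bash
cat > plan.py <<'E'
import sys,numpy as np
from bench import r
from scipy.spatial.transform import Rotation as R
# usage: plan.py x y z yaw n [x y z yaw n ...]
s=r.read_state();m=R.from_quat(s['eef_rot']).as_matrix();p=np.array(s['ee_pos']);w=np.arctan2(m[1,0],m[0,0])
print('t %.2f'%s['time'],p.round(4),'yaw %.3f'%w,'width %.4f'%s['width'],'F',np.round(s['ft_force'],1),'q',np.round(s['joint_positions'],2),'tilt',m[:,2].round(3))
a=[float(v) for v in sys.argv[1:]];out=[]
for i in range(0,len(a),5):
    t,n=np.array(a[i:i+3]),int(a[i+4]);dw=(a[i+3]-w+np.pi)%(2*np.pi)-np.pi
    for k in range(n):
        d=(t-p)/(n-k);c,sn=np.cos(w),np.sin(w);dk=(dw)/(n-k)
        row=[round(c*d[0]+sn*d[1],3),round(sn*d[0]-c*d[1],3),round(-d[2],3),round(-dk,2)]
        out.append(row);p=p+[c*row[0]+sn*row[1],sn*row[0]-c*row[1],-row[2]];w-=row[3];dw+=row[3]
for k in range(0,len(out),8):print(out[k:k+8])
E
python3 plan.py .5 -.28 .30 1.0 13 .444 .2135 .28 1.774 14
```

```text
t 1.80 [ 0.1906 -0.5952  0.2336] yaw 0.310 width 0.0868 F [ 0.3 -0.9  0.2] q [ 1.24  0.33 -0.06  1.46  0.02  1.35 -0.09] tilt [ 0. -0. -1.]
[[np.float64(0.03), np.float64(-0.016), np.float64(-0.005), np.float64(-0.05)], [np.float64(0.031), np.float64(-0.014), np.float64(-0.005), np.float64(-0.05)], [np.float64(0.031), np.float64(-0.013), np.float64(-0.005), np.float64(-0.05)], [np.float64(0.032), np.float64(-0.011), np.float64(-0.005), np.float64(-0.05)], [np.float64(0.033), np.float64(-0.01), np.float64(-0.005), np.float64(-0.05)], [np.float64(0.033), np.float64(-0.008), np.float64(-0.005), np.float64(-0.06)], [np.float64(0.033), np.float64(-0.006), np.float64(-0.005), np.float64(-0.05)], [np.float64(0.034), np.float64(-0.004), np.float64(-0.005), np.float64(-0.06)]]
[[np.float64(0.034), np.float64(-0.002), np.float64(-0.005), np.float64(-0.05)], [np.float64(0.034), np.float64(-0.0), np.float64(-0.005), np.float64(-0.06)], [np.float64(0.034), np.float64(0.001), np.float64(-0.005), np.float64(-0.05)], [np.float64(0.034), np.float64(0.003), np.float64(-0.006), np.float64(-0.06)], [np.
[... 479 characters left out ...]
64(0.033), np.float64(-0.014), np.float64(0.002), np.float64(-0.05)], [np.float64(0.033), np.float64(-0.012), np.float64(0.001), np.float64(-0.06)], [np.float64(0.034), np.float64(-0.01), np.float64(0.002), np.float64(-0.05)], [np.float64(0.034), np.float64(-0.009), np.float64(0.001), np.float64(-0.06)], [np.float64(0.035), np.float64(-0.007), np.float64(0.002), np.float64(-0.05)], [np.float64(0.035), np.float64(-0.005), np.float64(0.001), np.float64(-0.06)]]
[[np.float64(0.035), np.float64(-0.003), np.float64(0.002), np.float64(-0.05)], [np.float64(0.035), np.float64(-0.001), np.float64(0.001), np.float64(-0.06)], [np.float64(0.036), np.float64(0.002), np.float64(0.002), np.float64(-0.05)]]
```

```bash
sed -i 's/print(out\[k:k+8\])/print(str([[float(v) for v in o] for o in out[k:k+8]]).replace(" ",""))/' plan.py
python3 -m pendant '[[0.030,-0.016,-0.008,-0.05],[0.031,-0.014,-0.008,-0.05],[0.031,-0.013,-0.008,-0.05],[0.032,-0.011,-0.008,-0.05],[0.033,-0.010,-0.005,-0.05],[0.033,-0.008,-0.005,-0.06],[0.033,-0.006,-0.005,-0.05],[0.034,-0.004,-0.005,-0.06]]' 1
python3 -m pendant '[[0.034,-0.002,-0.005,-0.05],[0.034,0,-0.005,-0.06],[0.034,0.001,-0.005,-0.05],[0.034,0.003,-0.002,-0.06],[0.033,0.006,0,-0.05],[0.028,-0.022,0,-0.06],[0.029,-0.021,0,-0.05],[0.030,-0.019,0,-0.06]]'
python3 plan.py .444 .2135 .28 1.774 11
```

```text
time: 2.47
ee_pos: [0.3814, -0.3998, 0.2861]
eef_rot: [0.934, 0.358, 0.0, 0.0]
ft_force: [0.5, -0.4, 0.0]
width: 0.0869
grip_force: 0.0
time: 3.13
ee_pos: [0.4888, -0.1724, 0.3022]
eef_rot: [0.833, 0.553, -0.0, -0.0]
ft_force: [0.9, 0.1, 0.1]
width: 0.087
grip_force: 0.0
t 3.13 [ 0.4888 -0.1724  0.3022] yaw 1.173 width 0.0870 F [0.9 0.1 0.1] q [ 0.72  0.1  -0.5   1.61  0.05  1.45 -0.18] tilt [-0.  0. -1.]
[[0.031,-0.017,0.002,-0.05],[0.032,-0.016,0.002,-0.06],[0.032,-0.014,0.002,-0.05],[0.033,-0.012,0.002,-0.06],[0.034,-0.01,0.002,-0.05],[0.034,-0.009,0.002,-0.06],[0.035,-0.006,0.002,-0.05],[0.035,-0.005,0.002,-0.06]]
[[0.035,-0.003,0.002,-0.05],[0.035,-0.001,0.002,-0.06],[0.036,0.002,0.002,-0.05]]
```

```bash

python3 -m pendant '[[0.031,-0.017,0.002,-0.05],[0.032,-0.016,0.002,-0.06],[0.032,-0.014,0.002,-0.05],[0.033,-0.012,0.002,-0.06],[0.034,-0.010,0.002,-0.05],[0.034,-0.009,0.002,-0.06],[0.035,-0.006,0.002,-0.05],[0.035,-0.005,0.002,-0.06]]'
python3 -m pendant '[[0.030,-0.003,0.002,-0.05],[0.030,-0.001,0.002,-0.06],[0.025,0.002,0.002,-0.05],[0,0,0,0]]'
python3 plan.py .444 .2135 .25 1.774 3 .444 .2135 .190 1.774 4
```

```text
time: 3.8
ee_pos: [0.4568, 0.1083, 0.2867]
eef_rot: [0.692, 0.721, 0.0, 0.001]
ft_force: [0.3, -0.5, -0.3]
width: 0.0869
grip_force: 0.0
time: 4.13
ee_pos: [0.4461, 0.1966, 0.2806]
eef_rot: [0.63, 0.777, 0.001, -0.0]
ft_force: [-0.1, -0.3, -0.1]
width: 0.087
grip_force: 0.0
t 4.13 [0.4461 0.1966 0.2806] yaw 1.780 width 0.0870 F [-0.1 -0.3 -0.1] q [ 0.35  0.06 -0.88  1.7   0.05  1.4  -0.33] tilt [ 0.     0.002 -1.   ]
[[0.006,0.0,0.01,0.0],[0.005,0.001,0.01,0.0],[0.006,0.0,0.011,0.01],[-0.0,0.0,0.015,-0.0],[-0.0,0.0,0.015,-0.0],[-0.0,0.0,0.015,-0.0],[-0.0,0.0,0.015,-0.0]]
```

```bash

python3 -m pendant '[[0.006,0,0.012,0],[0.006,0.001,0.012,0],[0.005,0,0.012,0.01],[0,0,0.014,0],[0,0,0.014,0],[0,0,0.014,0],[0,0,0.012,0],[0,0,0,0]]'
python3 plan.py .444 .2135 .190 1.774 1
python3 - <<'E'
from h import *
d=cam('side');q=np.load('fit.npy')[7:10]
i=d['img'][:,:,::-1].copy();cv2.imwrite('pics/g1.png',cv2.resize(i[220:400,190:350],None,fx=3.3,fy=3.3))
E
```

```text
time: 4.8
ee_pos: [0.4442, 0.2069, 0.1875]
eef_rot: [0.638, 0.77, -0.002, -0.001]
ft_force: [0.0, -0.1, 0.4]
width: 0.0872
grip_force: 0.0
t 4.80 [0.4442 0.2069 0.1875] yaw 1.758 width 0.0872 F [ 0.  -0.1  0.4] q [ 0.3   0.16 -0.89  1.83  0.13  1.22 -0.44] tilt [-0.004 -0.001 -1.   ]
[[0.007,0.001,-0.002,-0.02]]
```

View pics/g1.png

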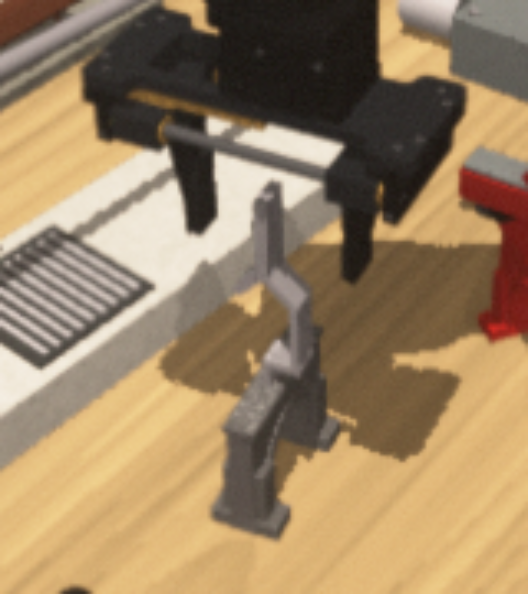

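The jaws straddle the tab at (268,235) in the crop; I'll shift 7 mm along y and close.

```bash

python3 -m pendant '[[0.007,0.001,-0.002,-0.02],[0,0,0,0],[0,0,0,0]]' 0.3 10
python3 -m pendant '[[0,0,0,0],[0,0,0,0],[0,0,0,0],[0,0,0,0],[0,0,0,0],[0,0,0,0]]' 0 35
python3 plan.py .444 .2135 .190 1.774 1
```

```text
time: 5.1
ee_pos: [0.4454, 0.2161, 0.1934]
eef_rot: [0.629, 0.777, 0.001, 0.0]
ft_force: [-0.3, -1.2, 0.2]
width: 0.0743
grip_force: 0.0
time: 5.6
ee_pos: [0.445, 0.2152, 0.1925]
eef_rot: [0.63, 0.777, -0.0, 0.0]
ft_force: [-0.5, 0.3, -0.6]
width: 0.0352
grip_force: 0.0
t 5.60 [0.445  0.2152 0.1925] yaw 1.780 width 0.0352 F [-0.5  0.3 -0.6] q [ 0.29  0.16 -0.9   1.82  0.13  1.23 -0.43] tilt [ 0. -0. -1.]
[[-0.001,-0.001,0.003,0.01]]
```

```bash

python3 -m pendant '[[-0.001,-0.001,0.002,0],[0,0,0,0],[0,0,0,0],[0,0,0,0],[0,0,0,0],[0,0,0,0],[0,0,0,0]]' 0 35
python3 -m pendant '[[0,0,-0.010,0],[0,0,-0.020,0],[0,0,0,0]]'
python3 - <<'E'
from h import *
f=np.load('fit.npy');s=r.read_state()
print('TCP in portal frame',s['ee_pos'],place([0,0,-f[9]],np.array(s['ee_pos'])-[f[7],f[8],0]))
print('rail',f[:4])
print(s['time'],s['width'],s['grip_force'],s['ft_force'],s['torque'])
E
```

```text
time: 6.18
ee_pos: [0.4442, 0.2141, 0.1905]
eef_rot: [0.629, 0.777, -0.0, 0.0]
ft_force: [0.1, 0.0, -1.4]
width: 0.0079
grip_force: 34.9
time: 6.43
ee_pos: [0.4453, 0.215, 0.2238]
eef_rot: [0.629, 0.777, 0.002, 0.001]
ft_force: [0.8, 0.6, -1.6]
width: 0.0077
grip_force: 34.9
TCP in portal frame [0.44532331 0.21503663 0.22379419] [[0.00159284 0.00120886 0.22379419]]
rail [ 0.63846747  0.14759089 -0.05624157  0.06130928]
6.4333 0.007735208702673688 34.94642872363329 [ 0.80161854  0.64093115 -1.63055479] [ 0.12540409 -0.04390676  0.03241281]
```

```bash
python3 plan.py .50 .14 .290 1.65 4 .569 .026 .289 1.515 5
```

```text
t 6.43 [0.4453 0.215  0.2238] yaw 1.780 width 0.0077 F [ 0.8  0.6 -1.6] q [ 0.31  0.13 -0.9   1.78  0.1   1.29 -0.41] tilt [ 0.004  0.001 -1.   ]
[[-0.021,0.009,-0.017,0.03],[-0.021,0.01,-0.016,0.03],[-0.021,0.011,-0.017,0.04],[-0.02,0.012,-0.016,0.03],[-0.024,0.012,0.0,0.03],[-0.023,0.013,0.0,0.03],[-0.023,0.013,0.0,0.03],[-0.023,0.014,0.0,0.02]]
[[-0.022,0.014,0.001,0.03]]
```

```bash

python3 -m pendant '[[-0.021,0.009,-0.017,0.03],[-0.021,0.010,-0.016,0.03],[-0.021,0.011,-0.017,0.04],[-0.020,0.012,-0.016,0.03],[-0.024,0.012,0,0.03],[-0.023,0.013,0,0.03],[-0.023,0.013,0,0.03],[-0.023,0.014,0,0.02]]'
python3 -m pendant '[[-0.022,0.014,0,0.02],[0,0,0,0],[0,0,0,0]]'
python3 plan.py .569 .026 .288 1.515 1
python3 - <<'E'
from h import *
d=cam('side');d2=cam('top');s=r.read_state()
m=R.from_quat(s['eef_rot']).as_matrix();w=np.arctan2(m[1,0],m[0,0])-np.pi/2
q=[s['ee_pos'][0],s['ee_pos'][1],w];f=np.load('fit.npy')
im=[]
for d_,x,y,W,H,k in((d,180,170,110,160,3.6),(d2,230,150,140,160,2.8)):
    i=d_['img'][:,:,::-1].copy()
    z=s['ee_pos'][2]-.1905
    cv2.drawContours(i,cv2.findContours(mask(d_,q,z).astype('u1'),0,1)[0],-1,(0,255,0),1)
    a=proj(d_,place(f[:3],[(0,.198,.225),(0,-.198,.225)]));cv2.line(i,*[tuple(int(round(v)) for v in p) for p in a],(255,0,255),1)
    im.append(cv2.resize(i[y:y+H,x:x+W],(396,576)if d_ is d else(404,576),interpolation=cv2.INTER_CUBIC))
cv2.imwrite('pics/c1.png',np.hstack(im))
E
```

```text
time: 7.1
ee_pos: [0.5547, 0.0452, 0.285]
eef_rot: [0.719, 0.695, -0.001, -0.001]
ft_force: [-0.1, 0.4, -2.9]
width: 0.0078
grip_force: 34.9
time: 7.35
ee_pos: [0.5679, 0.0223, 0.2844]
eef_rot: [0.726, 0.687, -0.001, -0.001]
ft_force: [-0.7, 0.5, -3.0]
width: 0.0078
grip_force: 35.0
t 7.35 [0.5679 0.0223 0.2844] yaw 1.515 width 0.0078 F [-0.7  0.5 -3. ] q [ 0.48  0.26 -0.72  1.5   0.17  1.45 -0.3 ] tilt [-0.003  0.    -1.   ]
[[0.004,0.001,-0.004,0.0]]
```

View pics/c1.png

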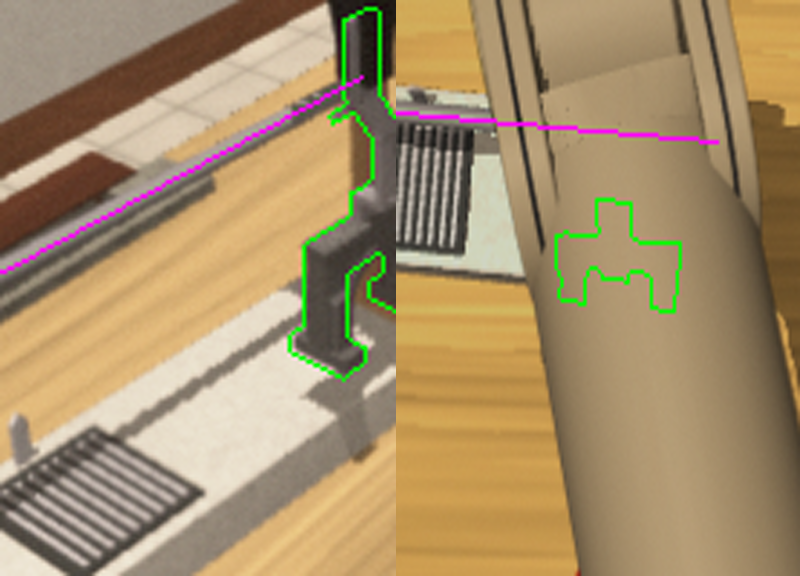

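The portal outline and rail line both match the picture, with the lip at (335,120) just short of the rail. I'll raise 4 mm, advance until the V is over the rail, then lower.

```bash

python3 -m pendant '[[0.004,0,-0.004,0],[0.001,0.012,0,0],[0,0.015,0,0],[0,0.015,0,0],[0,0.014,0,0],[0,0.007,0,0],[0,0,0,0]]'
python3 plan.py .6315 .0228 .288 1.515 1 .6315 .0228 .261 1.515 4
```

```text
time: 8.03
ee_pos: [0.6313, 0.0278, 0.2901]
eef_rot: [0.725, 0.689, 0.0, -0.0]
ft_force: [-0.8, 0.5, -4.0]
width: 0.0079
grip_force: 35.0
t 8.03 [0.6313 0.0278 0.2901] yaw 1.521 width 0.0079 F [-0.8  0.5 -4. ] q [ 0.39  0.41 -0.7   1.32  0.26  1.5  -0.33] tilt [-0.     0.001 -1.   ]
[[-0.005,0.0,0.002,0.01],[0.0,0.0,0.007,-0.0],[0.0,0.0,0.007,-0.0],[0.0,0.0,0.007,-0.0],[0.0,0.0,0.006,-0.0]]
```

```bash

python3 -m pendant '[[-0.003,0,0.006,0.01],[0,0,0.006,0],[0,0,0.006,0],[0,0,0.005,0],[0,0,0.002,0],[0,0,0,0]]'
python3 plan.py .6315 .0228 .261 1.515 1
```

```text
time: 8.53
ee_pos: [0.6301, 0.0238, 0.2649]
eef_rot: [0.728, 0.685, -0.0, -0.0]
ft_force: [0.3, 0.0, -2.6]
width: 0.0076
grip_force: 35.0
t 8.53 [0.6301 0.0238 0.2649] yaw 1.510 width 0.0076 F [ 0.3  0.  -2.6] q [ 0.4   0.41 -0.69  1.37  0.26  1.45 -0.34] tilt [-0.001 -0.    -1.   ]
[[-0.001,0.001,0.004,-0.01]]
```

```bash

for i in 1 2 3; do python3 -m pendant '[[0,0,0.002,0],[0,0,0,0]]' | egrep 'time|pos|force:'; done
```

```text
time: 8.7
ee_pos: [0.6306, 0.024, 0.2635]
ft_force: [0.7, 1.0, -2.1]
grip_force: 35.0
time: 8.87
ee_pos: [0.6305, 0.024, 0.2613]
ft_force: [0.3, 0.2, -2.2]
grip_force: 35.0
time: 9.03
ee_pos: [0.6306, 0.0241, 0.2608]
ft_force: [-4.6, -1.2, 5.9]
grip_force: 35.0
```

```bash

for i in 1 2; do python3 -m pendant '[[0,-0.001,0,0],[0,0,0,0]]' | egrep 'time|pos|force:'; done
python3 -m pendant '[[0,0,0.001,0],[0,0,0,0]]' | egrep 'time|pos|force:'
```

```text
time: 9.2
ee_pos: [0.6303, 0.0241, 0.2608]
ft_force: [0.8, -0.6, 4.8]
grip_force: 35.0
time: 9.37
ee_pos: [0.6302, 0.024, 0.2608]
ft_force: [7.7, 1.0, 3.1]
grip_force: 35.0
time: 9.53
ee_pos: [0.6302, 0.0241, 0.2607]
ft_force: [2.9, -0.3, 9.3]
grip_force: 35.0
```

```bash

python3 -m pendant '[[0.005,0.0005,-0.001,0],[0.010,0,0,0],[0.015,0,0,0],[0.015,0,0,0]]' | egrep 'time|pos|rot|force:'
python3 -m pendant '[[0.010,0,0,0],[0.005,0,0,0],[0,0,0,0]]' | egrep 'time|pos|rot|force:'
```

```text
time: 9.87
ee_pos: [0.6328, 0.0651, 0.2608]
eef_rot: [0.73, 0.683, -0.001, 0.003]
ft_force: [0.5, -10.3, 8.7]
grip_force: 35.0
time: 10.12
ee_pos: [0.6338, 0.0834, 0.2608]
eef_rot: [0.729, 0.685, 0.001, 0.002]
ft_force: [2.3, -3.5, 6.8]
grip_force: 35.0
```

```bash

python3 -m pendant '[[0.010,0,-0.0007,0],[0.015,0,0,0],[0.015,0,0,0],[0.015,0,0,0],[0.010,0,0,0],[0,0,0,0]]' | egrep 'time|pos|rot|force:'
python3 -m pendant '[[0.010,0,0,0],[0.015,0,0,0],[0.010,0,0,0],[0.005,0,0,0],[0,0,0,0],[0,0,0,0]]' | egrep 'time|pos|rot|force:'
python3 - <<'E'
from h import *
f=np.load('fit.npy');s=r.read_state()
print('along,across',place([0,0,-f[2]],np.array(s['ee_pos'])-[f[0],f[1],0]),'target',f[3])
d=cam('side');z=s['ee_pos'][2]-.1905;m=R.from_quat(s['eef_rot']).as_matrix();w=np.arctan2(m[1,0],m[0,0])-np.pi/2;print(w)
q=[s['ee_pos'][0],s['ee_pos'][1],w]
a=d['img'][:,:,::-1].copy();i=a.copy()
cv2.drawContours(i,cv2.findContours(mask(d,q,z).astype('u1'),0,1)[0],-1,(0,255,0),1)
c=lambda i:cv2.resize(i[205:365,150:280],(400,492),interpolation=cv2.INTER_CUBIC)
cv2.imwrite('pics/s1.png',np.hstack([c(a),c(i)]))
E
```

```text
time: 10.62
ee_pos: [0.6378, 0.1504, 0.261]
eef_rot: [0.728, 0.686, 0.001, 0.001]
ft_force: [5.3, 1.9, 1.2]
grip_force: 35.0
time: 11.12
ee_pos: [0.6402, 0.1889, 0.2609]
eef_rot: [0.729, 0.685, 0.001, 0.001]
ft_force: [5.9, 0.5, 3.9]
grip_force: 35.0
along,across [[-0.00063172  0.04129562  0.26086624]] target 0.0613092839750635
-0.06159737335127846
```

```bash
cat > gr.py <<'E'
from h import *
f=np.load('fit.npy');rail=f[:3]
def dark(img,x,y,w,h):
    g=cv2.cvtColor(img,cv2.COLOR_BGR2GRAY);m=np.zeros_like(g);m[y:y+h,x:x+w]=(g[y:y+h,x:x+w]<95)
    return m
def sub(d,q,S=4):
    p=proj(d,place(rail,[(q[0]+a,q[1]+b,.049) for a,b in((.05,.05),(.05,-.05),(-.05,-.05),(-.05,.05))]))
    m=np.zeros((480*S,640*S),'u1');cv2.fillConvexPoly(m,np.round((p+.5)*S*16-8).astype(int),1,shift=4);return m
for c,box in(('top',(205,180,55,45)),('side',(165,285,80,50))):
    d=cam(c);i=cv2.imread(f'pics/{c}0.png');m=dark(i,*box)
    m=cv2.morphologyEx(m,cv2.MORPH_OPEN,np.ones((2,2),'u1')) if 0 else m
    m=cv2.morphologyEx(m,cv2.MORPH_CLOSE,np.ones((5,5),'u1'))
    n,l,st,_=cv2.connectedComponentsWithStats(m);k=1+st[1:,4].argmax();m=(l==k).astype('u1')
    M=cv2.resize(m,None,fx=4,fy=4,interpolation=cv2.INTER_LINEAR)
    M=cv2.resize(m.astype(np.float32),None,fx=4,fy=4,interpolation=cv2.INTER_LINEAR)>.5
    def cost(q):
        P=sub(d,q)>0;return -(P&M).sum()/(P|M).sum()
    o=min((minimize(cost,[x,y],method='Nelder-Mead',options=dict(initial_simplex=[[x,y],[x+.01,y],[x,y+.01]])) for x in(0,-.01) for y in(.055,.065)),key=lambda o:o.fun)
    print(c,st[k],'grille in rail frame (x,y)',o.x.round(4),o.fun)
# portal now, side view, lower parts only
import h
h.PORTAL=PORTAL[:8]
d=cam('side');s=r.read_state();z=s['ee_pos'][2]-.1905;al=place([0,0,-rail[2]],np.array(s['ee_pos'])-[f[0],f[1],0])[0]
O=[o for o in r.outline_of('portal','side') if abs(o['bbox'][0]-225)<60]
print([(o['score'],o['bbox']) for o in O],'FK',al.round(4))
pm=mask(d,[*place(rail,[al[0],al[1],0])[0][:2],rail[2]],z);rows=np.where(pm.any(1))[0];print('rows',rows.min(),rows.max())
if O:
    K=O[0]['mask'].copy();K[:rows.min()+12]=0
    def cost(q):
        m=mask(d,[*place(rail,[al[0]+q[0],al[1]+q[1],0])[0][:2],rail[2]],z);m[:rows.min()+12]=0
        return -(m&K).sum()/(m|K).sum()
    o=min((minimize(cost,[x,y],method='Nelder-Mead',options=dict(initial_simplex=[[x,y],[x+.008,y],[x,y+.008]])) for x in(0,.004,-.004) for y in(0,.004,-.004)),key=lambda o:o.fun)
    print('portal shift vs FK',o.x.round(4),o.fun,cost([0,0]))
E
python3 gr.py
```

```text
top [ 205  182   52   43 1547] grille in rail frame (x,y) [-0.0117  0.0628] -0.8877669452181987
side [ 172  289   64   42 1055] grille in rail frame (x,y) [-0.0068  0.0659] -0.727955868299887
[(0.71, [205.6, 257.1, 49.1, 104.0])] FK [-0.0006  0.0413  0.2609]
rows 237 310
portal shift vs FK [ 0.0013 -0.    ] -0.9134438305709024 -0.8950579621720561
```

```bash
python3 - <<'E'
from h import *
f=np.load('fit.npy');rail=f[:3]
d={c:cam(c) for c in('top','side')}
U=lambda x,y,ox,oy,k:((x+.5)/k-.5+ox,(y+.5)/k-.5+oy)
tr=lambda x,y:U(x,y,150,160,4);sr=lambda x,y:U(x,y,120,180,3)
def fit(n,obs):
    g=lambda q:np.concatenate([proj(d[c],place(rail,np.array(P)+[q[0],q[1],0]))[0]-uv for c,uv,P in obs])
    o=least_squares(g,[0,.06]);print(n,o.x.round(4),g(o.x).round(1))
C=[('side',sr(*p),P) for p,P in(((158,393),(.05,.05,.049)),((262,325),(.05,-.05,.049)),((350,380),(-.05,-.05,.049)),((247,454),(-.05,.05,.049)))]
fit('side corners',C);fit('side tip',[('side',sr(195,317),(.054,0,.083))])
fit('side foot',[('side',sr(200,352),(.054,0,.045))])
fit('top corners',[('top',tr(263,232),(-.05,.05,.049)),('top',tr(412,242),(-.05,-.05,.049))])
fit('top tip',[('top',tr(350,62),(.054,0,.083))])
fit('box side',[('side',sr(133,555),(-.065,.22,.045)),('side',sr(558,250),(-.065,-.22,.045)),('side',sr(18,466),(.065,.22,.045))])
fit('box top',[('top',tr(102,236),(-.065,.22,.045)),('top',tr(775,290),(-.065,-.22,.045)),('top',tr(122,43),(.065,.22,.045))])
# edge scan of the grille's sides in top0, 4 rows
t=cv2.cvtColor(cv2.imread('pics/top0.png'),6)
for v in(205,210,215):print(v,t[v,205:265].tolist())
E
```

```text
side corners [-0.0078  0.0643] [-0.9 -0.3 -0.8 -0.1  1.  -0.   0.6  0.2]
side tip [-0.0032  0.0646] [0. 0.]
side foot [0.0023 0.0614] [ 0. -0.]
top corners [-0.0039  0.0625] [-0.8 -0.2  0.8  0.2]
top tip [-0.0021  0.0591] [0. 0.]
box side [-0.0032  0.0017] [ 0.1  0.8  1.5 -1.6 -1.4 -0.4]
box top [-0.0002 -0.0012] [-1.2  0.4  1.3 -0.2 -0.1 -0.2]
205 [199, 199, 199, 199, 199, 199, 199, 200, 199, 200, 169, 79, 57, 108, 171, 145, 56, 116, 154, 112, 55, 121, 154, 105, 58, 130, 155, 100, 58, 134, 154, 92, 56, 138, 152, 85, 56, 176, 157, 79, 58, 181, 155, 75, 59, 184, 124, 66, 60, 46, 107, 195, 197, 196, 197, 198, 194, 200, 200, 200]
210 [200, 200, 200, 200, 199, 198, 200, 199, 200, 188, 132, 57, 73, 150, 149, 63, 76, 158, 141, 64, 77, 163, 132, 61, 83, 170, 123, 60, 85, 173, 113, 59, 86, 177, 106, 56, 117, 184, 96, 58, 119, 186, 72, 57, 126, 189, 62, 57, 59, 50, 192, 198, 198, 196, 199, 199, 198, 198, 200, 200]
215 [199, 200, 199, 200, 200, 200, 200, 199, 200, 166, 76, 57, 114, 154, 108, 45, 122, 156, 103, 48, 131, 154, 92, 48, 134, 154, 95, 58, 171, 162, 86, 55, 175, 160, 81, 56, 180, 156, 76, 58, 184, 153, 71, 62, 188, 123, 62, 58, 46, 109, 197, 200, 200, 201, 200, 200, 196, 196, 197, 197]
```

```bash
python3 - <<'E'
from h import *
f=np.load('fit.npy');d=cam('top')
for yy in(.061,.064,.067):
  for e,z in((.05,.049),(-.05,.049),(-.05,.045)):
    p=proj(d,place(f[:3],[(a,yy+e,z) for a in np.linspace(-.05,.05,50)]))
    print(yy,e,z,[np.interp(v,p[::-1,1],p[::-1,0]).round(2) for v in(205,210,215)])
# box side edges in top0 for bias
t=cv2.cvtColor(cv2.imread('pics/top0.png'),6)
for v in(210,215):print(v,t[v,170:184].tolist(),t[v,338:354].tolist())
for e in(.22,-.22):
    p=proj(d,place(f[:3],[(a,e,.045) for a in np.linspace(-.065,.065,50)]));print(e,[np.interp(v,p[::-1,1],p[::-1,0]).round(2) for v in(210,215)])
E
```

```text
0.061 0.05 0.049 [np.float64(216.53), np.float64(215.98), np.float64(215.43)]
0.061 -0.05 0.049 [np.float64(255.48), np.float64(254.98), np.float64(254.49)]
0.061 -0.05 0.045 [np.float64(255.72), np.float64(255.23), np.float64(254.74)]
0.064 0.05 0.049 [np.float64(215.37), np.float64(214.81), np.float64(214.26)]
0.064 -0.05 0.049 [np.float64(254.3), np.float64(253.81), np.float64(253.32)]
0.064 -0.05 0.045 [np.float64(254.55), np.float64(254.06), np.float64(253.57)]
0.067 0.05 0.049 [np.float64(214.21), np.float64(213.65), np.float64(213.1)]
0.067 -0.05 0.049 [np.float64(253.13), np.float64(252.63), np.float64(252.14)]
0.067 -0.05 0.045 [np.float64(253.38), np.float64(252.89), np.float64(252.4)]
210 [154, 152, 152, 153, 157, 178, 197, 199, 199, 199, 200, 197, 196, 197] [150, 151, 149, 149, 148, 136, 111, 103, 67, 76, 77, 81, 98, 110, 149, 150]
215 [149, 150, 151, 151, 167, 198, 198, 196, 197, 200, 199, 200, 199, 199] [136, 141, 141, 145, 141, 123, 111, 89, 81, 80, 98, 155, 157, 157, 156, 157]
0.22 [np.float64(174.55), np.float64(173.93)]
-0.22 [np.float64(345.68), np.float64(345.34)]
```

```bash

python3 -m pendant '[[0.008,0.0004,0,0],[0.010,0.0004,0,0],[0.0045,0,0,0],[0,0,0,0],[0,0,0,0]]' | egrep 'time|pos|rot|force:'
python3 - <<'E'
from h import *
f=np.load('fit.npy');s=r.read_state()
print('across,along',place([0,0,-f[2]],np.array(s['ee_pos'])-[f[0],f[1],0]).round(4),R.from_quat(s['eef_rot']).as_matrix()[:,2].round(3))
E
```

```text
time: 11.93
ee_pos: [0.6416, 0.2103, 0.2608]
eef_rot: [0.729, 0.685, -0.0, 0.001]
ft_force: [0.3, -3.9, 6.7]
grip_force: 35.0
across,along [[-0.0004  0.0627  0.2608]] [ 0.001 -0.002 -1.   ]
```

```bash

python3 -m pendant '[[0.0015,0,-0.001,0],[0,0,0,0],[0,0,0,0]]' | egrep 'time|pos|force:'
python3 - <<'E'
from h import *
f=np.load('fit.npy');s=r.read_state()
print('across,along',place([0,0,-f[2]],np.array(s['ee_pos'])-[f[0],f[1],0]).round(4))
E
```

```text
time: 12.18
ee_pos: [0.6415, 0.2124, 0.2611]
ft_force: [2.3, -3.4, 1.8]
grip_force: 35.0
across,along [[-0.0006  0.0649  0.2611]]
```

```bash

python3 -m pendant '[[-0.001,0,0,0],[0,0,0,0],[0,0,0,0]]' | egrep 'time|pos|force:'
python3 -m pendant '[[0,0,0,0],[0,0,0,0],[0,0,0,0],[0,0,0,0],[0,0,0,0],[0,0,0,0]]' 0.3 10| egrep 'time|pos|force:|width'
python3 - <<'E'
from h import *
f=np.load('fit.npy');s=r.read_state()
print('across,along',place([0,0,-f[2]],np.array(s['ee_pos'])-[f[0],f[1],0]).round(4))
E
python3 -m pendant '[[0,0,-0.010,0],[0,0,-0.020,0],[0,0,-0.030,0],[0,0,-0.030,0],[0,0,0,0]]' | egrep 'time|pos|force:'
python3 plan.py .60 .10 .35 1.5 4 .471 -.28 .22 1.577 13
```

```text
time: 12.43
ee_pos: [0.6415, 0.2122, 0.2611]
ft_force: [4.4, 0.4, -1.3]
grip_force: 35.0
time: 12.93
ee_pos: [0.6412, 0.2118, 0.2612]
ft_force: [0.5, -0.3, -0.3]
width: 0.0252
grip_force: 0.0
across,along [[-0.0009  0.0642  0.2612]]
time: 13.35
ee_pos: [0.6421, 0.2127, 0.3586]
ft_force: [-0.0, 0.3, 0.5]
grip_force: 0.0
t 13.35 [0.6421 0.2127 0.3586] yaw 1.510 width 0.0264 F [-0.   0.3  0.5] q [ 0.05  0.51 -0.72  1.05  0.33  1.68 -0.63] tilt [ 0.008  0.004 -1.   ]
[[-0.029,-0.009,0.002,0.0],[-0.029,-0.009,0.002,0.0],[-0.029,-0.009,0.002,0.0],[-0.028,-0.008,0.003,0.01],[-0.03,-0.008,0.01,-0.01],[-0.03,-0.008,0.01,-0.01],[-0.03,-0.008,0.01,-0.01],[-0.03,-0.009,0.01,-0.0]]
[[-0.03,-0.009,0.01,-0.01],[-0.029,-0.009,0.01,-0.0],[-0.029,-0.009,0.01,-0.01],[-0.029,-0.009,0.01,-0.0],[-0.029,-0.009,0.01,-0.01],[-0.029,-0.01,0.01,-0.0],[-0.03,-0.01,0.01,-0.01],[-0.029,-0.01,0.01,-0.0]]
[[-0.03,-0.009,0.01,-0.01]]
```

```bash

python3 -m pendant '[[-0.029,-0.009,0.002,0],[-0.029,-0.009,0.002,0],[-0.029,-0.009,0.002,0],[-0.028,-0.008,0.003,0.01],[-0.030,-0.008,0.010,-0.01],[-0.030,-0.008,0.010,-0.01],[-0.030,-0.008,0.010,-0.01],[-0.030,-0.009,0.010,0]]' 0.38 | egrep 'time|pos|force:'
python3 -m pendant '[[-0.030,-0.009,0.005,-0.01],[-0.029,-0.009,0.005,0],[-0.029,-0.009,0.005,-0.01],[-0.029,-0.009,0.005,0],[-0.029,-0.009,0.005,-0.01],[-0.029,-0.010,0.005,0],[-0.020,-0.008,0.005,-0.01],[0,0,0,0]]' | egrep 'time|pos|force:'
cat > chk.py <<'E'
from h import *
f=np.load('fit.npy');rail=f[:3]
d={c:cam(c) for c in('side','top')}
M={}
for c,px in(('top',(230,195)),('side',(200,260))):
    for t in('portal','portal_tab'):
        for o in r.outline_of(t,c):
            b=o['bbox'];print(c,t,round(o['score'],2),b)
            if c not in M and np.hypot(b[0]-px[0],b[1]-px[1])<35:M[c]=o['mask']
for cs in(['top'],['side'],list(M)):
    if not set(cs)<=set(M):continue
    def cost(q):
        k=0
        for c in cs:
            m=mask(d[c],[*place(rail,[q[0],q[1],0])[0][:2],rail[2]+q[2]],.0704);k-=(m&M[c]).sum()/(m|M[c]).sum()
        return k+20*max(0,abs(q[2])-.1)+50*max(0,abs(q[0])-.01)
    o=min((minimize(cost,[x,y,0],method='Nelder-Mead',options=dict(initial_simplex=[[x,y,0],[x+.006,y,0],[x,y+.006,0],[x,y,.05]])) for x in(0,-.004) for y in(.06,.066)),key=lambda o:o.fun)
    print(cs,'portal in rail frame',o.x.round(4),round(o.fun,3))
    for c in cs:
        i=d[c]['img'][:,:,::-1].copy();cv2.drawContours(i,cv2.findContours(mask(d[c],[*place(rail,[o.x[0],o.x[1],0])[0][:2],rail[2]+o.x[2]],.0704).astype('u1'),0,1)[0],-1,(0,255,0),1)
        cv2.imwrite(f'pics/k{c}.png',cv2.resize(i[150:230,160:300] if c=='top' else i[200:340,150:280],None,fx=5,fy=5) if c=='top' else cv2.resize(i[200:340,150:280],None,fx=4,fy=4))
E
python3 chk.py
```

```text
time: 14.02
ee_pos: [0.5591, -0.0202, 0.3026]
ft_force: [0.8, -1.7, -0.0]
grip_force: 0.0
time: 14.68
ee_pos: [0.4895, -0.2176, 0.2667]
ft_force: [0.9, -1.0, -0.7]
grip_force: 0.0
top portal 0.89 [304.1, 309.4, 29.9, 39.9]
top portal 0.64 [229.2, 186.3, 46.7, 32.5]
top portal_tab 0.88 [303.6, 310.5, 31.5, 38.7]
top portal_tab 0.81 [230.0, 187.0, 44.2, 37.4]
side portal 0.9 [356.6, 295.5, 36.1, 100.2]
side portal 0.76 [196.9, 262.2, 49.1, 104.5]
side portal_tab 0.66 [354.9, 296.6, 37.5, 103.5]
side portal_tab 0.65 [197.8, 261.6, 46.7, 105.7]
['top'] portal in rail frame [ 0.0012  0.0656 -0.0501] -0.887
['side'] portal in rail frame [0.002  0.0642 0.0516] -0.856
['top', 'side'] portal in rail frame [ 0.0011  0.0647 -0.0351] -1.719
```

The portal reads 64–66 mm along the rail in both cameras, against a grille fit of about 64 mm, so it hangs at the pointer. Next I'll check the gate mark closely with my last picture.

```bash
python3 - <<'E'
from h import *
f=np.load('fit.npy');gate=f[4:7]
d={c:cam(c) for c in('top','side')}
im=[]
for c,(x,y,w,h),k in(('top',(428,276,26,26),11),('side',(388,220,32,26),11)):
    i=cv2.imread(f'pics/{c}0.png')[y:y+h,x:x+w];a=cv2.resize(i,None,fx=k,fy=k,interpolation=cv2.INTER_NEAREST);b=a.copy()
    for mx,col in((-.1388,(0,255,0)),(-.1338,(0,0,255))):
        p=proj(d[c],place(gate,[(mx,-.055,.006),(mx,-.055,.041),(mx,-.045,.041),(mx,-.045,.006)]))
        print(c,mx,p.round(1).tolist())
        cv2.polylines(b,[np.round((p-[x,y]+.5)*k).astype(int)],True,col,1)
    p=proj(d[c],place(gate,[(-.16,-.045,.006),(-.16,-.06,.006)]));cv2.polylines(b,[np.round((p-[x,y]+.5)*k).astype(int)],False,(255,0,0),1)
    im.append(np.hstack([a,b]))
W=max(i.shape[1] for i in im);im=[np.pad(i,((0,0),(0,W-i.shape[1]),(0,0))) for i in im]
cv2.imwrite('pics/mark.png',np.vstack(im));print(np.vstack(im).shape)
E
```

```text
top -0.1388 [[444.2, 290.2], [448.2, 290.1], [444.4, 290.0], [440.5, 290.2]]
top -0.1338 [[444.2, 288.3], [448.2, 288.1], [444.3, 288.1], [440.5, 288.3]]
side -0.1388 [[403.4, 244.6], [405.0, 234.0], [403.4, 235.6], [401.8, 246.2]]
side -0.1338 [[401.7, 244.0], [403.3, 233.4], [401.8, 235.0], [400.2, 245.6]]
(572, 704, 3)
```

View pics/mark.png

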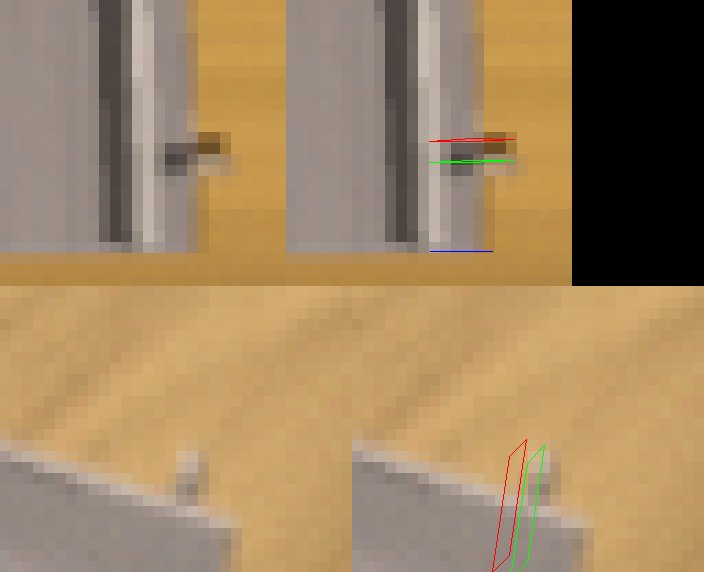

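The mark is at about (447.5, 290.5) in the top image, which puts it at x ≈ −0.140 in the gate_box frame. The travel needed is therefore about 55 mm.

```bash
python3 plan.py .4712 -.2806 .15 1.577 5 .4712 -.2806 .079 1.577 5
```

```text
t 15.08 [ 0.4924 -0.2114  0.2676] yaw 1.571 width 0.0328 F [0.3 0.5 0.2] q [ 0.82  0.16 -0.56  1.62  0.09  1.38  0.25] tilt [ 0. -0. -1.]
[[-0.014,-0.004,0.024,-0.0],[-0.014,-0.004,0.023,-0.0],[-0.014,-0.004,0.024,-0.0],[-0.014,-0.005,0.023,-0.0],[-0.013,-0.004,0.024,-0.01],[-0.0,-0.0,0.014,0.0],[-0.0,-0.0,0.014,0.0],[-0.0,-0.0,0.014,0.0]]
[[-0.0,-0.0,0.014,0.0],[-0.0,-0.0,0.015,0.0]]
```

```bash

python3 -m pendant '[[-0.014,-0.004,0.024,0],[-0.014,-0.004,0.023,0],[-0.014,-0.004,0.024,0],[-0.014,-0.005,0.023,0],[-0.013,-0.004,0.020,-0.01],[0,0,0,0],[0,0,0,0]]' | egrep 'time|pos|force:'
python3 plan.py .4712 -.2806 .12 1.577 2 .4712 -.2806 .079 1.577 3
```

```text
time: 15.67
ee_pos: [0.4707, -0.2809, 0.153]
ft_force: [0.7, 0.8, 0.5]
grip_force: 0.0
t 15.67 [ 0.4707 -0.2809  0.153 ] yaw 1.579 width 0.0328 F [0.7 0.8 0.5] q [ 0.89  0.27 -0.51  1.75  0.14  1.17  0.36] tilt [-0.001  0.001 -1.   ]
[[0.0,0.0,0.016,0.0],[0.0,0.001,0.017,0.0],[0.0,-0.0,0.014,0.0],[0.0,-0.0,0.013,0.0],[0.0,-0.0,0.014,0.0]]
```

```bash

python3 -m pendant '[[0,0,0.016,0],[0,0,0.016,0],[0,0,0.010,0],[0,0,0,0]]' | egrep 'time|pos|force:'
python3 -m pendant '[[0,0,0.010,0],[0,0,0.010,0],[0,0,0.011,0],[0,0,0,0]]' | egrep 'time|pos|force:'
python3 -m pendant '[[0,0,0,0],[0,0,0,0],[0,0,0,0],[0,0,0,0],[0,0,0,0],[0,0,0,0]]' 0 25 | egrep 'time|pos|force:|width'
```

```text
time: 16.0
ee_pos: [0.4711, -0.28, 0.1107]
ft_force: [-0.5, -0.3, 0.5]
grip_force: 0.0
time: 16.33
ee_pos: [0.4698, -0.2808, 0.0781]
ft_force: [-0.6, 1.1, -0.2]
grip_force: 0.0
time: 16.83
ee_pos: [0.4715, -0.2815, 0.0808]
ft_force: [2.2, -1.1, 1.4]
width: 0.0177
grip_force: 25.0
```

```bash

for i in 1 2 3; do python3 -m pendant '[[0,0.001,0,0],[0,0,0,0]]' | egrep 'pos|ft_force:'; done; python3 -m pendant '[[0,0,0,0],[0,0,0,0]]' | egrep 'time|pos|force:'
```

```text
ee_pos: [0.4716, -0.2815, 0.0807]
ft_force: [-3.1, 0.4, 6.0]
ee_pos: [0.4717, -0.2815, 0.0807]
ft_force: [-8.1, 2.1, 9.7]
ee_pos: [0.4718, -0.2816, 0.0807]
ft_force: [-12.9, 2.8, 15.1]
time: 17.5
ee_pos: [0.4718, -0.2816, 0.0807]
ft_force: [-11.9, 3.5, 13.6]
grip_force: 25.0
```

```bash

python3 -m pendant '[[0,-0.003,0,0],[0,-0.006,0,0],[0,-0.010,0,0],[0,-0.010,0,0],[0,-0.010,0,0],[0,-0.010,0,0],[0,-0.006,0,0],[0,0,0,0]]' | egrep 'time|pos|force:'
python3 plan.py .4164 -.2818 .0807 1.577 1
```

```text
time: 18.17
ee_pos: [0.4187, -0.2827, 0.0808]
ft_force: [6.0, -4.1, -3.9]
grip_force: 25.0
t 18.17 [ 0.4187 -0.2827  0.0808] yaw 1.579 width 0.0180 F [ 6.  -4.1 -3.9] q [ 0.95  0.26 -0.49  1.93  0.14  0.99  0.4 ] tilt [ 0.002 -0.002 -1.   ]
[[0.001,-0.002,0.0,0.0]]
```

```bash

python3 -m pendant '[[0.0005,-0.0022,0,0],[0,0,0,0],[0,0,0,0],[0,0,0,0]]' | egrep 'time|pos|force:'
python3 -m pendant '[[0,0,0,0],[0,0,0,0]]' | egrep 'time|pos|rot|force:'
python3 - <<'E'
from h import *
f=np.load('fit.npy');g=f[4:7];s=r.read_state()
d=cam('side')
for t in('gate_grip','gate_mark'):print(t,[(round(o['score'],2),o['bbox']) for o in r.outline_of(t,'side')][:2])
print('grip in box',place([0,0,-g[2]],np.array(s['ee_pos'])-[g[0],g[1],0]).round(4))
E
python3 chk.py | tail -3
```

```text
time: 18.5
ee_pos: [0.4176, -0.2826, 0.0808]
ft_force: [6.7, -6.7, -1.5]
grip_force: 25.0
time: 18.67
ee_pos: [0.4176, -0.2826, 0.0808]
eef_rot: [0.704, 0.71, 0.0, 0.002]
ft_force: [5.9, -6.2, -2.2]
grip_force: 25.0
gate_grip [(0.88, [388.8, 237.8, 40.0, 32.7])]
gate_mark []
grip in box [[-0.1386 -0.0017  0.0808]]
['top'] portal in rail frame [ 0.0025  0.0657 -0.0267] -0.905
['side'] portal in rail frame [0.0012 0.0642 0.0082] -0.853
['top', 'side'] portal in rail frame [ 0.002   0.0652 -0.0095] -1.747
```

```bash

python3 -m pendant '[[-0.0012,-0.0015,0,0],[0,0,0,0],[0,0,0,0],[0,0,0,0]]' | egrep 'time|pos|force:'
python3 -m pendant '[[0,0,0,0],[0,0,0,0]]' | egrep 'time|pos|force:'
```

```text
time: 19.45
ee_pos: [0.4164, -0.2827, 0.0807]
ft_force: [5.9, -1.8, -1.1]
grip_force: 25.0
time: 19.62
ee_pos: [0.4164, -0.2828, 0.0807]
ft_force: [6.9, -2.5, -1.2]
grip_force: 25.0
```

```bash
python3 -c "
from bench import r
print(r.close_job())"
```

```text
the job is handed in; nothing more can be done
None
```

I hung the portal near the rail's far end, slid it to within about 1 mm of the grille pointer by the camera fits, and let go. The gate is held about 55 mm out at its pointer plate, whose position I could fit only to about 2 mm. The job was handed in at about 20 s, and no verdict came back.

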